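# Hang the tall blower in the lens holder's clip

## Robot

A 6-joint arm with a two-finger parallel gripper is mounted at the origin on the work surface. World frame = base frame: x ahead of the robot, y to its left, z up, the work surface at z = 0. Lengths are in m, angles in rad, forces in N, time in s.
With the tool pointing down it reaches from about 0.25 to 0.775 m from the base axis. Payload 4 kg.
Tool frame: the origin (TCP) lies at the very end of the fingers, on their centre line; the grasp point (between the pads) lies hold_point_z behind it (hold_point_z is the distance from the TCP to the grasp point, in m); z points along the fingers, y is the direction in which the jaws open and shut (so a half turn about z gives the same grasp; the last joint's range is limited). The gripper opens to 94 mm and grips with 3 to 60 N. Pads are 16 mm wide; open, the fingers measure 119 mm over their backs; the gripper's body (75 mm by 177 mm) begins 78 mm behind the grasp point.
Start: joints at [-1.415, 0.087, 1.371, -0, 1.684, -0.103], TCP at [0.141, -0.532, 0.171] pointing down, gripper open.
Joint ranges: [-3.1, 3.1], [-0.76, 2.03], [0.27, 2.55], [-1.08, 4.22], [0.17, 2.65], [-2.57, 2.57]. Speed limits (rad/s): [2.79, 2.79, 3.14, 3.14, 3.14, 3.14].

## Interface

Orientations are given as [roll, pitch, yaw] about the fixed x, y, z axes, in that order (R = Rz(yaw) Ry(pitch) Rx(roll)).
In Python, from bench import * gives the robot as it stands.
- The arm moves only by the tool step_arm, never from a script. Its argument "increments" is text: rows parted by semicolons, each of 6 numbers parted by spaces: the shift along the tool's x, y, z in cm, then the turn, a rotation vector about the tool's x, y, z in rad. A call has 1 to 5 rows; each row shifts and turns the commanded pose from where the row before left it, along the tool's axes as they then stand; what a row does not reach is not made up. A row lasts 1/10 s, in which the tool goes at most 50 mm and 8.59 degrees, less where a joint would pass 70% of its speed; a pose out of reach is approached as far as the arm can. A call is refused whole if a number of a shift passes 5 or a number of a turn 0.15, either way. A call with a gripper value outside its range is refused whole. "claw" is the gripper's target within -1 to 1 (shut at 1, half-way at 0, fully open at -1), set as the call begins (left out, the last holds). The fingers move at their own pace and stop on an object; the grip force is fixed at half the most. Time passes only in rows, so rows that do not move let the fingers close. It gives the time, the measured TCP pose, the force and the opening at its end, in the units of the state.
- get_obs(): the state, without advancing time (a new reading comes with each control period).
- snapshot(name): name is "scene" or "top" or "wrist"; returns the picture (480x640x3 uint8, red, green, blue); there is no depth.
- calibration(name): a dict with "camera_matrix" (3x3 intrinsics, pixels), "eye" and "orientation" of the camera in the world; the wrist camera has in their place "tool_from_camera" (4x4, takes a point from camera to tool coordinates, whose origin is the TCP and whose axes are the flange's). Camera axes: x right, y up, looking along -z (the intrinsics and any distortion apply to the point x, -y, -z); pixel columns grow to the right and rows downward; lengths in m; the calibration is good to about 2 mm. A picture is of the moment at which its call begins: read the wrist's pose just before it. calibration takes no time and is no camera call.
- close_job(): hands the job in, once; it reports no verdict.
The state is a dict: "time": time; "joint_positions": joint angles; "qvel": joint speeds; "joint_torque": joint torques, N m; "tool_pos": TCP position; "ee_rot": TCP orientation; "wrist_force": force on the tool from outside, world axes, zero at the start; "wrist_torque": the same for the moment, N m; "width": finger opening in m.
Only numpy, scipy, OpenCV 4.12 (cv2) and the standard library are available. Lean on these libraries where they do the work, as an engineer would, in place of code of your own. Each camera call takes 0.05 s, during which the arm holds its last target. There are 200 camera calls.

## Task

Hang the tall dust blower, the one with the wide round collar, on the lens holder: bring its narrow neck in through the open front of the clip with the collar above the clip and the bulb below it, well into the slot, then lower it so that it hangs upright by its collar and let go. Do not knock the glass filter or the silver teleconverter out of place.

Things in the scene. Friction and masses are not known exactly. Their poses are not given: they have to be found in the camera images.
- blower_center (a point): Tall loose teal blower, rigid, 90 g, upright, round about z (up). Heights above its base: bulb (56 mm wide) 0-62 mm, neck (14 mm) 62-97, flat collar (58 mm) 97-102, straight nozzle (16 mm) 102-157, gripped from above. This point: on its axis, 78 mm above the base, 19 below the collar's underside, 52 below mid-nozzle. Not the smaller teal blower (92 mm tall, black nozzle, no collar).
- clip_seat (a point): Fixed lens holder, post with flat rigid steel clip on top: two level arms 6 mm thick, 14 wide, 34 mm gap, nothing above. This point: where the blower's axis should hang, mid-gap, at the arms' upper faces, 140 mm above the shelf. Its x points from the open front into the slot, z up. Slot ends 22 mm past it, post starts 57 past it, flared lips reach 60 mm before it. Base plate 10 mm thick below.
- filter_center (a point): Glass UV filter lying flat on the shelf, black ring 67 mm across and 8 mm thick; this point is its centre. To be left in place.
- teleconverter_center (a point): Silver teleconverter, a short barrel 64 mm across and 34 mm tall standing on the shelf; this point is on its axis 16 mm above the shelf. To be left in place.
Mind the look-alikes: they are no part of the job. What is shaped like the part that bears blower_center but blue or yellow is not meant.

How it is judged:
By the outcome, as a careful person would: the job done as asked, in the order asked, and still so for the second after the job is handed in, with the robot touching nothing.
It also fails if it takes over 38 s, if anything falls off the work surface, if the arm or the gripper's body presses on something with over 40 N, if the wrist force passes 120 N, or if a joint passes its speed limit or range.

## Working session

There is one attempt and no reset: what is moved stays moved. The work goes in short steps, Python scripts to look and compute and a tool call to move; the robot and the scene stay as the last step left them, time stands still between calls to the robot, and variables do not carry over. Pictures are saved under pics/ and viewed, about 8 in all and at most 12, crops included, and the job is handed in when it is done.

Besides the shell and the picture viewer there is one more tool, called in YAML: its name, and indented under it one key for each argument. step_arm: Moves the arm, as the interface text tells. Its arguments: {"type":"object","properties":{"increments":{"type":"string"},"claw":{"type":"number"}},"required":["increments"]}

```bash
mkdir -p pics; ls
python3 - <<'E'
from bench import *
import cv2,numpy as np
o=get_obs(); print(o)
for n in("scene","top"):
    p=snapshot(n); cv2.imwrite(f"pics/{n}0.png",p[:,:,::-1]); c=calibration(n); print(n,c)
print(calibration("wrist"))
E
```

```text
pics
{'time': 0.0, 'joint_positions': array([-1.41509364e+00,  8.79382328e-02,  1.37221910e+00,  8.49520820e-06,
        1.68358533e+00, -1.03106283e-01]), 'qvel': array([ 7.45132921e-04,  1.62867680e-03,  3.17539989e-05, -7.06891684e-04,
       -2.38654307e-05, -6.52619560e-04]), 'joint_torque': array([-6.61116937e-04, -3.40183890e+01, -3.02429509e+01,  7.18913041e-02,
        3.29514197e-02, -1.60706936e-04]), 'tool_pos': array([ 0.14066178, -0.53108028,  0.17013125]), 'ee_rot': array([-3.13945493e+00, -2.29684812e-04,  2.58809670e-01]), 'wrist_force': array([-0.67911943,  0.10680323,  0.05223416]), 'wrist_torque': array([ 0.00197061, -0.01245149, -0.01676526]), 'width': 0.09405429839398328}
scene {'camera_matrix': array([[498.60124945,   0.        , 314.73215677],
       [  0.        , 498.60124945, 236.17548227],
       [  0.        ,   0.        ,   1.        ]]), 'eye': array([ 0.94955851, -0.46284903,  1.04793724]), 'orientation': array([ 0.56129314, -0.01529766,  0.8506305 ])}
top {'camera_matrix': array([[553.18101508,   0.        , 311.02288096],
       [  0.        , 553.18101508, 241.36556974],
       [  0.        ,   0.        ,   1.        ]]), 'eye': array([ 0.3171846 , -0.06993038,  1.40968148]), 'orientation': array([ 0.14885297, -0.00597855, -1.58437856])}
{'camera_matrix': array([[338.24111291,   0.        , 323.9843683 ],
       [  0.        , 338.24111291, 236.08554374],
       [  0.        ,   0.        ,   1.        ]]), 'tool_from_camera': array([[ 1.54278927e-04,  9.72956697e-01,  2.30987535e-01,
         6.73637652e-02],
       [ 9.99999961e-01, -2.03959590e-04,  1.91200482e-04,
         1.10825050e-03],
       [ 2.33141912e-04,  2.30987496e-01, -9.72956691e-01,
        -2.13134513e-01],
       [ 0.00000000e+00,  0.00000000e+00,  0.00000000e+00,
         1.00000000e+00]])}
```

View pics/scene0.png

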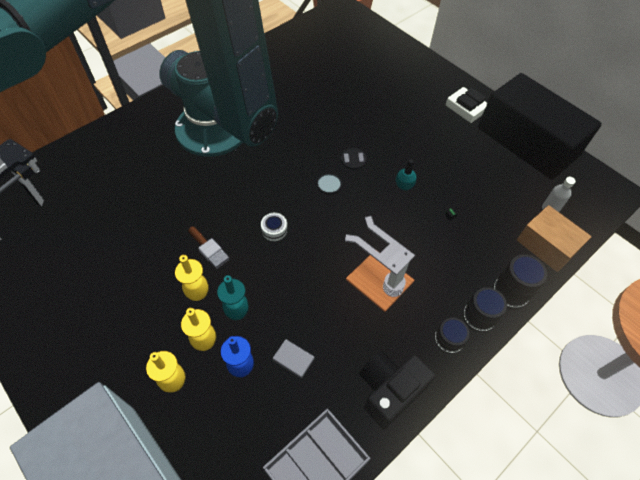

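View pics/top0.png

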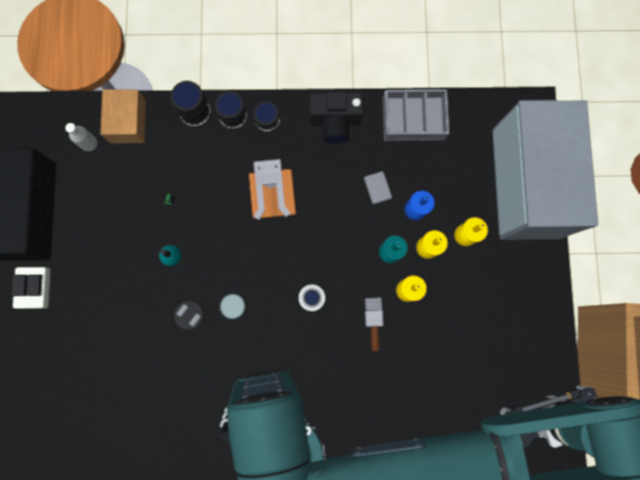

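```bash
python3 -c "
import bench;print([n for n in dir(bench) if n[0]!='_'], getattr(bench,'hold_point_z',None))"
```

```text
['IKError', 'calibration', 'close_job', 'get_obs', 'hold_point_z', 'snapshot'] 0.0188
```

```bash
cat > h.py <<'E'
import numpy as np,cv2
from scipy.spatial.transform import Rotation as R
from bench import *
def cam(name,obs=None):
    c=calibration(name);K=c["camera_matrix"]
    if name=="wrist":
        T=np.eye(4);T[:3,:3]=R.from_euler("xyz",obs["ee_rot"]).as_matrix();T[:3,3]=obs["tool_pos"]
        T=T@c["tool_from_camera"];return K,T[:3,:3],T[:3,3]
    return K,R.from_euler("xyz",c["orientation"]).as_matrix(),c["eye"]
def ray(C,uv):
    K,M,e=C;d=np.linalg.inv(K)@[uv[0],uv[1],1];return e,M@(d*[1,-1,-1])
def onz(C,uv,z):
    e,d=ray(C,uv);return e+d*(z-e[2])/d[2]
def proj(C,p):
    K,M,e=C;q=M.T@(np.asarray(p)-e)*[1,-1,-1];q=K@q;return q[:2]/q[2]
def tri(C1,u1,C2,u2):
    e1,d1=ray(C1,u1);e2,d2=ray(C2,u2);s=np.linalg.lstsq(np.c_[d1,-d2],e2-e1,rcond=None)[0]
    a,b=e1+s[0]*d1,e2+s[1]*d2;return (a+b)/2,np.linalg.norm(a-b)
E
python3 - <<'E'
from h import *
a=cv2.imread("pics/scene0.png");b=cv2.imread("pics/top0.png")
S=cam("scene");T=cam("top")
A=a[255:345,180:280];B=b[215:285,350:450];C=b[150:230,230:310];D=a[205:315,335:425]
f=lambda i:cv2.resize(i,(400,300),interpolation=cv2.INTER_CUBIC)
cv2.imwrite("pics/c1.png",np.vstack([np.hstack([cv2.resize(A,None,fx=4,fy=4,interpolation=2)[:300],cv2.resize(B,None,fx=4,fy=4,interpolation=2)[:280].copy() if 0 else cv2.copyMakeBorder(cv2.resize(B,None,fx=4,fy=4,interpolation=2),0,20,0,0,0)]),np.hstack([f(C),f(D)])]))
for n,i,C in(("scene",a,S),("top",b,T)):
    h=cv2.cvtColor(i,cv2.COLOR_BGR2HSV);m=cv2.inRange(h,(80,100,50),(97,255,255))
    k,l,st,ce=cv2.connectedComponentsWithStats(m)
    for j in range(1,k):
        if 80<st[j,4]<3000: print(n,st[j],ce[j].round(1),onz(C,ce[j],.06).round(3))
for n,uv,z in(("seatL",(259,216),.14),("seatR",(286,213),.14),("filter?",(232,306),.008),("tele",(312,298),.034)): print(n,onz(T,uv,z).round(3))
print(tri(S,(228.5,279),T,(396,245)))
E
```

```text
scene [   0    0   79   40 1583] [32.2 15.2] [-0.725 -0.176  0.06 ]
scene [202  86  12  18  84] [208.   94.2] [-0.063  0.042  0.06 ]
scene [175 125  66  29 807] [205.6 141.2] [ 0.081 -0.065  0.06 ]
scene [397 168  20  21 236] [406.9 177.6] [0.513 0.251 0.06 ]
scene [217 275  32  44 931] [232.8 296.8] [ 0.493 -0.279  0.06 ]
top [378 235  30  29 641] [392.8 248.8] [ 0.498 -0.282  0.06 ]
top [158 244  23  23 344] [169.6 255.3] [0.489 0.267 0.06 ]
seatL [0.569 0.041 0.14 ]
seatR [ 0.575 -0.023  0.14 ]
filter? [0.365 0.12  0.008]
tele [ 0.382 -0.081  0.034]
(array([ 0.49535443, -0.2771104 ,  0.14490033]), np.float64(0.0016309090135973126))
```

View pics/c1.png

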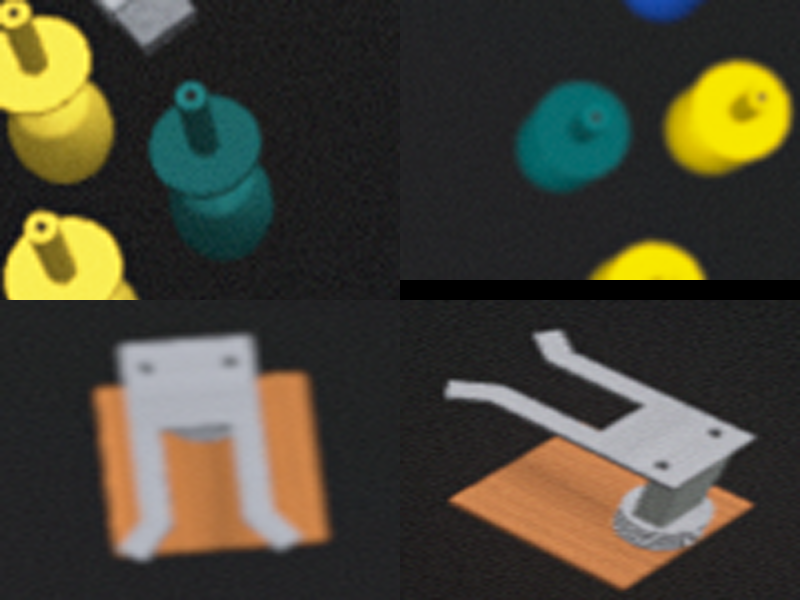

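Candidates: tall teal with collar at scene (232,297) / top (393,249); small teal with black nozzle and no collar at scene (406,178) / top (170,255); blue at top (420,205); yellows at top (432,244), (412,289), (472,232). The crop shows that the first is teal, with a wide collar and a teal nozzle, so it is the target; nozzle tip at scene (227.5,278.8), top (398.8,244.5). The clip opens toward the robot (−x).

Run:
```python
from h import *
S=cam("scene");T=cam("top");b=cv2.imread("pics/top0.png")
p,g=tri(S,(227.5,278.8),T,(398.8,244.5));print("nozzle tip",p.round(4),g.round(4),onz(S,(227.5,278.8),.157).round(4),onz(T,(398.8,244.5),.157).round(4))
print("collar",onz(T,(395.5,247.7),.102).round(4))
h=cv2.cvtColor(b,cv2.COLOR_BGR2HSV)
L=[];Rr=[]
for r in range(187,206,2):
    s=h[r,255:290,1].astype(float)  # saturation: steel low, wood high
    m=s>110;i=np.where(m[5:28])[0]+5;
    if len(i)==0: continue
    c=i[len(i)//2];lo=c
    while m[lo]:lo-=1
    hi=c
    while m[hi]:hi+=1
    f=lambda a,bb:a+(110-s[a])/(s[bb]-s[a])*(bb-a)
    L.append((255+f(lo,lo+1),r));Rr.append((255+f(hi,hi-1),r))
L=np.array([onz(T,u,.14)[:2] for u in L]);Q=np.array([onz(T,u,.14)[:2] for u in Rr])
print(np.c_[L,Q].round(4))
a=np.polyfit(L[:,0],L[:,1],1);c=np.polyfit(Q[:,0],Q[:,1],1);print(a,c)
for v in(183,184,185,186): print(v,onz(T,(269.5,v),.14).round(4))
```

```text
nozzle tip [ 0.4962 -0.2811  0.1517] 0.0015 [ 0.4993 -0.2815  0.157 ] [ 0.4951 -0.2809  0.157 ]
collar [ 0.4953 -0.282   0.102 ]
[[ 6.383e-01  3.220e-02  6.382e-01  2.290e-02]
 [ 6.335e-01  3.160e-02  6.331e-01  1.600e-03]
 [ 6.287e-01  3.120e-02  6.283e-01  1.300e-03]
 [ 6.238e-01  3.080e-02  6.235e-01  7.000e-04]
 [ 6.190e-01  3.030e-02  6.187e-01  3.000e-04]
 [ 6.142e-01  3.000e-02  6.138e-01 -0.000e+00]
 [ 6.094e-01  2.950e-02  6.090e-01 -6.000e-04]
 [ 6.046e-01  2.900e-02  6.042e-01 -1.000e-03]
 [ 5.998e-01  2.840e-02  5.994e-01 -1.500e-03]
 [ 5.950e-01  2.820e-02  5.946e-01 -1.900e-03]]
[ 0.09210377 -0.02666175] [ 0.32994971 -0.20116466]
183 [0.6478 0.0159 0.14  ]
184 [0.6454 0.0159 0.14  ]
185 [0.643  0.0159 0.14  ]
186 [0.6406 0.0159 0.14  ]
```

step_arm:
  increments: "0 0 -3 0 0 0.13;0 0 -3 0 0 0.13;3 -2.5 -2 0 0 0;4 -3 0 0 0 0;4 -3 0 0 0 0"
  claw: -1

```text
time: 0.6
tool_pos: [0.2517, -0.4463, 0.2518]
ee_rot: [3.14, -0.001, -0.003]
wrist_force: [0.4, -0.7, -0.5]
width: 0.094
```

step_arm:
  increments: "4 -3 0 0 0 0;4 -3 0 0 0 0;4 -3 0 0 0 0;4 -3 0 0 0 0;3 -2 0 0 0 0"

```text
time: 1.1
tool_pos: [0.4428, -0.3045, 0.2508]
ee_rot: [-3.141, 0.0, 0.001]
wrist_force: [-0.0, -0.1, -0.3]
width: 0.0939
```

step_arm:
  increments: "3 -2 0 0 0 0;0 0 0 0 0 0;0 0 0 0 0 0"

```text
time: 1.4
tool_pos: [0.4711, -0.2866, 0.2505]
ee_rot: [-3.141, 0.002, 0.0]
wrist_force: [-0.3, 0.0, 0.1]
width: 0.0941
```

Run:
```python
from h import *
o=get_obs();p=snapshot("wrist")[:,:,::-1];cv2.imwrite("pics/w1.png",p)
C=cam("wrist",o);print(o["tool_pos"],o["ee_rot"],C[2])
for q in((.496,-.281,.157),(.496,-.281,.102)):print(proj(C,q))
m=cv2.inRange(cv2.cvtColor(p,cv2.COLOR_BGR2HSV),(80,100,40),(97,255,255))
k,l,st,ce=cv2.connectedComponentsWithStats(m)
for j in range(1,k):
    if st[j,4]>200:print(st[j],ce[j])
```

```text
[ 0.47105011 -0.28661716  0.2504623 ] [-3.14113247e+00  1.74938840e-03  3.12740889e-04] [ 0.53905767 -0.28765325  0.46347667]
[316.99198731 203.72744937]
[318.07746798 196.53729817]
[ 293  164   54   56 2314] [319.82195333 191.80077787]
```

View pics/w1.png

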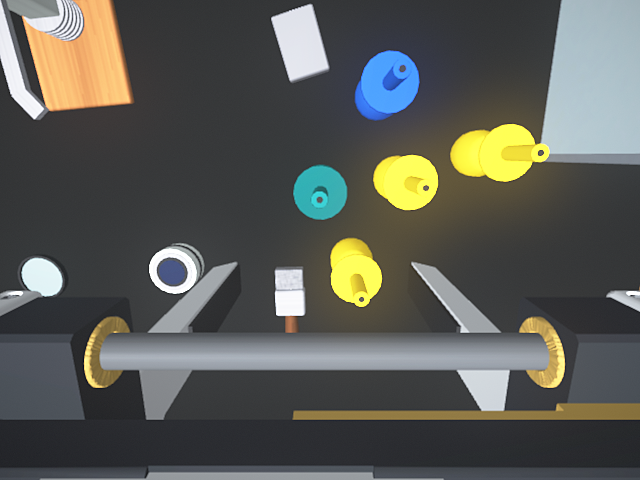

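Wrist view: teal collar centred at (320,192), nozzle tip at (319.5,199.5), putting the axis at about (0.499, −0.283). This agrees with the other views within 4 mm. Nothing is in the fingers' path, so I'm descending.

step_arm:
  increments: "2.8 -0.35 -0 0 0 0;0 0 4 0 0 0;0 0 4 0 0 0;0 0 3 0 0 0;0 0 2 0 0 0"

```text
time: 1.95
tool_pos: [0.4964, -0.2842, 0.1181]
ee_rot: [-3.14, 0.004, -0.004]
wrist_force: [0.9, 0.2, -0.0]
width: 0.094
```

step_arm:
  increments: "0 0 1 0 0 0;0 0 0 0 0 0;0 0 0 0 0 0"

```text
time: 2.25
tool_pos: [0.4992, -0.2847, 0.1127]
ee_rot: [3.14, -0.002, -0.002]
wrist_force: [-0.3, 0.4, -0.4]
width: 0.0936
```

Run:
```python
from h import *
o=get_obs();p=snapshot("wrist")[:,:,::-1];cv2.imwrite("pics/w2.png",p)
C=cam("wrist",o);print(o["tool_pos"],o["ee_rot"],o["width"],o["wrist_force"])
m=cv2.inRange(cv2.cvtColor(p,cv2.COLOR_BGR2HSV),(80,100,40),(97,255,255))
k,l,st,ce=cv2.connectedComponentsWithStats(m)
for j in range(1,k):
    if st[j,4]>200:print(st[j],ce[j],onz(C,ce[j],.102))
```

```text
[ 0.49915661 -0.28470035  0.11265998] [ 3.14021101e+00 -1.64939355e-03 -2.38956102e-03] 0.09359515050772882 [-0.29274241  0.37689044 -0.38454248]
[ 279  200   83   99 5965] [320.47393127 248.96932104] [ 0.5045692 -0.2831668  0.102    ]
```

View pics/w2.png

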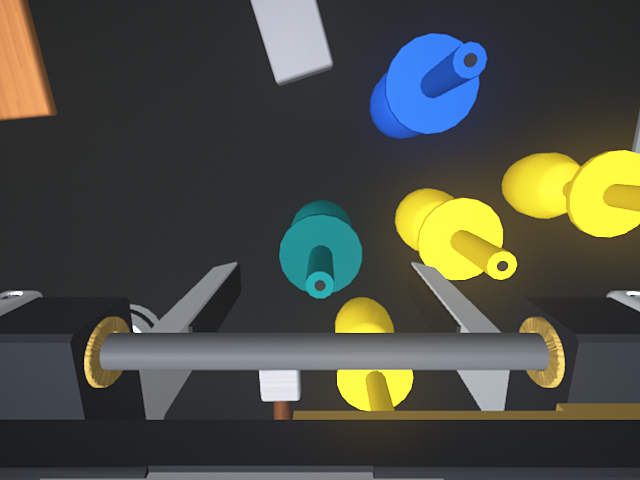

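Nozzle tip at (319.5,285) gives an axis at (0.500, −0.2835), within 1.5 mm of the TCP, between the fingers. Closing.

step_arm:
  increments: "0 0 0 0 0 0;0 0 0 0 0 0;0 0 0 0 0 0;0 0 0 0 0 0;0 0 0 0 0 0"
  claw: 1

```text
time: 2.8
tool_pos: [0.4991, -0.2836, 0.1113]
ee_rot: [3.141, -0.0, -0.001]
wrist_force: [-0.3, -0.5, 0.6]
width: 0.0574
```

step_arm:
  increments: "0 0 0 0 0 0;0 0 0 0 0 0;0 0 -1 0 0 0;0 0 -2 0 0 0;0 0 0 0 0 0"

```text
time: 3.3
tool_pos: [0.5008, -0.2849, 0.1452]
ee_rot: [3.138, -0.006, -0.001]
wrist_force: [0.5, 0.0, 0.0]
width: 0.0174
```

The fingers close slower than I allowed for, so the lift began before they gripped. I'll reopen, go back down 3 cm and check before closing again.

step_arm:
  increments: "0 0 0 0 0 0;0 0 0 0 0 0;0 0 0 0 0 0;0 0 0 0 0 0;0 0 0 0 0 0"
  claw: -0.2

```text
time: 3.8
tool_pos: [0.4988, -0.2835, 0.1408]
ee_rot: [-3.141, 0.001, -0.001]
wrist_force: [-0.5, 0.1, 0.0]
width: 0.0537
```

Run:
```python
from h import *
o=get_obs();p=snapshot("wrist")[:,:,::-1];cv2.imwrite("pics/w3.png",p)
C=cam("wrist",o);print(o["tool_pos"],o["ee_rot"],o["width"],o["wrist_force"])
a=p[150:400,200:450];cv2.imwrite("pics/w3c.png",cv2.resize(a,None,fx=2,fy=2))
for z in(.157,.102):print(proj(C,(.500,-.2835,z)))
```

```text
[ 0.49884128 -0.28350126  0.14075484] [-3.14116576e+00  7.27552077e-04 -1.23676491e-03] 0.05366927738389836 [-0.54956407  0.07671022  0.04328297]
[322.55516554 267.4538333 ]
[322.91731211 244.45157078]
```

View pics/w3c.png

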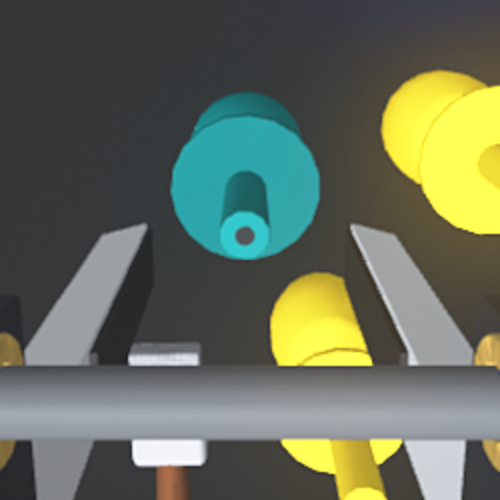

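The blower is upright and unmoved: tip at (322,268) against a predicted (322.6,267.5). Going down and closing with enough time.

step_arm:
  increments: "0 0 2 0 0 0;0 0 1 0 0 0;0 0 0 0 0 0;0 0 0 0 0 0"

```text
time: 4.25
tool_pos: [0.499, -0.2836, 0.1111]
ee_rot: [-3.141, 0.0, -0.001]
wrist_force: [0.3, -0.5, 0.3]
width: 0.0563
```

step_arm:
  increments: "0 0 0 0 0 0;0 0 0 0 0 0;0 0 0 0 0 0;0 0 0 0 0 0;0 0 0 0 0 0"
  claw: 1

```text
time: 4.75
tool_pos: [0.4991, -0.2837, 0.1115]
ee_rot: [3.141, -0.0, -0.001]
wrist_force: [-0.4, -1.1, -0.2]
width: 0.0197
```

step_arm:
  increments: "0 0 0 0 0 0;0 0 0 0 0 0;0 0 0 0 0 0;0 0 0 0 0 0;0 0 0 0 0 0"

```text
time: 5.25
tool_pos: [0.4991, -0.2836, 0.1114]
ee_rot: [3.142, -0.0, -0.001]
wrist_force: [-0.4, 0.9, 1.4]
width: 0.0147
```

step_arm:
  increments: "0 0 -1 0 0 0;0 0 -2 0 0 0;0 0 -2.8 0 0 0;0 0 0 0 0 0;0 0 0 0 0 0"

```text
time: 5.75
tool_pos: [0.4993, -0.2839, 0.1697]
ee_rot: [3.141, -0.001, -0.001]
wrist_force: [0.4, -0.5, -1.2]
width: 0.0153
```

step_arm:
  increments: "0 -2 0 0 0 0;-1 -3.5 0 0 0 0;-1 -4 0 0 0 0;0 -4 0 0 0 0;0 -4 0 0 0 0"

```text
time: 6.25
tool_pos: [0.4775, -0.1057, 0.1674]
ee_rot: [-3.14, 0.003, -0.001]
wrist_force: [0.5, -0.1, -0.0]
width: 0.0146
```

step_arm:
  increments: "0 -4 0 0 0 0;0 -3.5 0 0 0 0;0 -2.2 0 0 0 0;0 -1.5 0 0 0 0;0 0 0 0 0 0"

```text
time: 6.75
tool_pos: [0.4778, 0.0062, 0.1675]
ee_rot: [-3.14, 0.003, 0.003]
wrist_force: [0.1, -0.4, -0.4]
width: 0.0149
```

step_arm:
  increments: "0 0 0 0 0 0;0 0 0 0 0 0"

```text
time: 6.95
tool_pos: [0.4789, 0.003, 0.1685]
ee_rot: [3.141, 0.001, -0.002]
wrist_force: [-0.0, -0.8, -0.5]
width: 0.015
```

Run:
```python
from h import *
o=get_obs();p=snapshot("wrist")[:,:,::-1];cv2.imwrite("pics/w4.png",p)
t=snapshot("scene")[:,:,::-1];cv2.imwrite("pics/scene4.png",t);t=snapshot("top")[:,:,::-1];cv2.imwrite("pics/top4.png",t)
C=cam("wrist",o);print(o["tool_pos"],o["ee_rot"],o["width"],o["wrist_force"])
print("seat pred",proj(C,(.621,.0157,.14)))
```

```text
[0.4788706  0.00297357 0.16851939] [ 3.14131256e+00  1.35800871e-03 -1.83301698e-03] 0.014991270857707123 [-0.0288517  -0.80478812 -0.5495776 ]
seat pred [302.52418157  36.76472645]
```

View pics/w4.png

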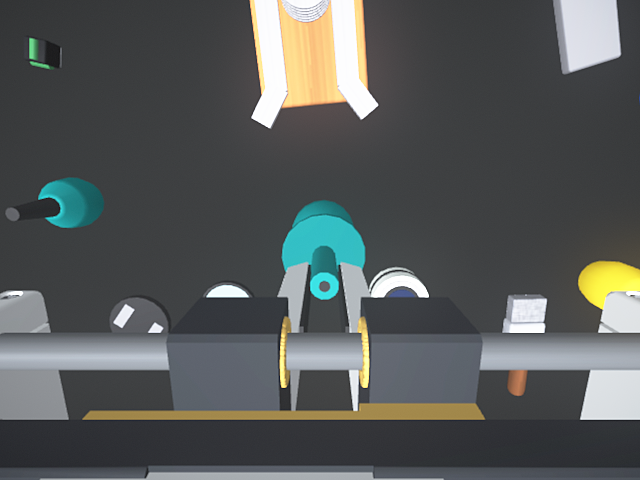

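Blower held upright: tip at (323.5,286), collar around (323,252). Clip lips at (262,122) and (371,112), ahead of it, with inner arm edges running from about (287,92) and (338,90) upwards.

Run:
```python
from h import *
o=get_obs();C=cam("wrist",o);p=cv2.imread("pics/w4.png")
h=cv2.cvtColor(p,cv2.COLOR_BGR2HSV);s=h[:,:,1].astype(float);W=[]
for v in range(20,90,6):
    m=s[v]>60; c=312; lo=c
    while m[lo]: lo-=1
    hi=c
    while m[hi]: hi+=1
    a=onz(C,(lo+.5,v),.14);b=onz(C,(hi-.5,v),.14);a2=onz(C,(lo+.5,v),.134);W.append([*((a+b)/2)[:2],a[1]-b[1]])
W=np.array(W);print(W.round(4));f=np.polyfit(W[:,0],W[:,1],1);print("slope",f[0],"y at .621,.58,.56,.48",np.polyval(f,[.621,.58,.56,.48]))
for uv in((252,120),(270,128),(365,118),(378,105)):print("lip",onz(C,uv,.14).round(4))
b=o["tool_pos"][2]-.1114
print("b",b,"tip",onz(C,(323.5,286),.157+b).round(4),"collar",onz(C,(323.5,253),.102+b).round(4))
```

```text
[[ 6.313e-01  9.100e-03 -6.000e-04]
 [ 6.279e-01  1.270e-02  3.330e-02]
 [ 6.244e-01  1.270e-02  3.350e-02]
 [ 6.209e-01  1.210e-02  3.360e-02]
 [ 6.174e-01  1.180e-02  3.310e-02]
 [ 6.139e-01  1.190e-02  3.320e-02]
 [ 6.103e-01  1.130e-02  3.330e-02]
 [ 6.067e-01  1.100e-02  3.280e-02]
 [ 6.031e-01  1.070e-02  3.360e-02]
 [ 5.995e-01  1.040e-02  3.300e-02]
 [ 5.958e-01  9.800e-03  3.320e-02]
 [ 5.921e-01  9.500e-03  3.390e-02]]
slope 0.04691141206832591 y at .621,.58,.56,.48 [0.01150878 0.00958541 0.00864718 0.00489427]
lip [0.5707 0.0506 0.14  ]
lip [0.5655 0.0385 0.14  ]
lip [ 0.5718 -0.0263  0.14  ]
lip [ 0.5801 -0.0348  0.14  ]
b 0.057623428604249516 tip [0.4801 0.002  0.2146] collar [0.4822 0.0021 0.1596]
```

Gap measures 33.4 mm (34 given), and the lips' front is at about x 0.567, so the seat is near (0.6275, 0.0127). The blower axis is at (0.480, 0.002), so I need about +14.7 cm x at a slope of 0.09, after shifting 2.6 mm in −y.

step_arm:
  increments: "0 0.26 0 0 0 0;1 -0.09 0 0 0 0;2 -0.18 0 0 0 0;2 -0.18 0 0 0 0;2 -0.18 0 0 0 0"

```text
time: 7.6
tool_pos: [0.5509, 0.0068, 0.1692]
ee_rot: [3.142, -0.0, -0.002]
wrist_force: [0.1, 0.1, -1.2]
width: 0.015
```

step_arm:
  increments: "1 -0.09 0 0 0 0;0 0 0 0 0 0;0 0 0 0 0 0"

```text
time: 7.9
tool_pos: [0.5591, 0.0078, 0.169]
ee_rot: [3.142, 0.001, -0.001]
wrist_force: [-0.7, -1.0, -0.5]
width: 0.0153
```

Run:
```python
from h import *
o=get_obs();p=snapshot("wrist")[:,:,::-1];t=snapshot("scene")[:,:,::-1]
cv2.imwrite("pics/w5.png",np.hstack([cv2.resize(p[0:300,170:470],(400,400)),cv2.resize(t[140:340,280:480],(400,400))]))
cv2.imwrite("pics/w5full.png",p)
print(o["tool_pos"],o["ee_rot"],o["width"],o["wrist_force"])
```

```text
[0.5590843  0.00779008 0.16898607] [ 3.14150042e+00  1.09971536e-03 -1.30303818e-03] 0.015285506175502422 [-0.66867595 -0.97800936 -0.48406925]
```

View pics/w5.png

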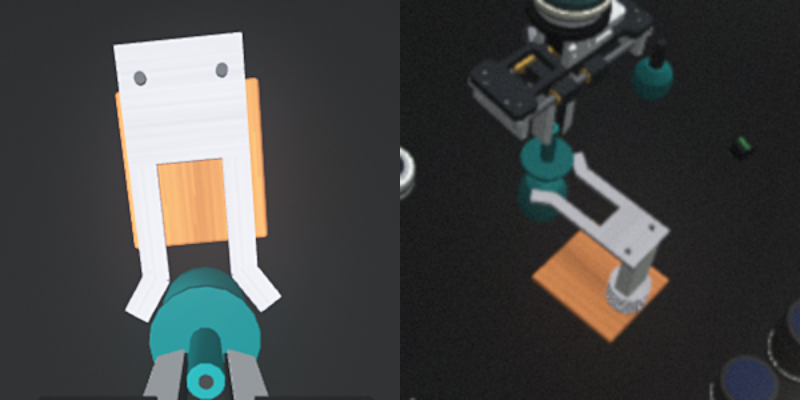

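Collar overlaps the lips from above and the bulb sits below them; no contact. The slot end is now visible at wrist px (312.5,120), so I'll measure the remaining distance.

Run:
```python
from h import *
o=get_obs();C=cam("wrist",o);p=cv2.imread("pics/w5full.png")
s=cv2.cvtColor(p,cv2.COLOR_BGR2HSV)[:,:,1].astype(float);W=[]
col=s[100:140,312];v0=100+np.where(col>60)[0][0]
e=onz(C,(312,v0),.14);print("end",v0,e.round(4))
for v in range(v0+5,178,6):
    m=s[v]>60;c=312;lo=hi=c
    while m[lo]:lo-=1
    while m[hi]:hi+=1
    a=onz(C,(lo+.5,v),.14);b=onz(C,(hi-.5,v),.14);W.append([*((a+b)/2)[:2],a[1]-b[1]])
W=np.array(W);f=np.polyfit(W[:,0],W[:,1],1);print(f,W[:,2].round(4))
u=np.array([1,f[0]])/np.hypot(1,f[0]);E=np.array([e[0],np.polyval(f,e[0])]);seat=E-.022*u
B=onz(C,(170+205*.75,381*.75),.157+o["tool_pos"][2]-.1114)[:2]
print("seat",seat,"blower",B,"to go",seat-B)
```

```text
end 121 [0.6496 0.0151 0.14  ]
[ 0.08534001 -0.0401744 ] [0.0335 0.0337 0.0338 0.0339 0.0334 0.0335 0.0336 0.0331 0.0339]
seat [0.62765359 0.01338956] blower [0.55980391 0.00709078] to go [0.06784969 0.00629879]
```

step_arm:
  increments: "1 -0.09 0 0 0 0;2 -0.18 0 0 0 0;2 -0.18 0 0 0 0;1.8 -0.18 0 0 0 0;0 0 0 0 0 0"

```text
time: 8.5
tool_pos: [0.6289, 0.0142, 0.1685]
ee_rot: [-3.142, -0.0, -0.001]
wrist_force: [0.4, -0.2, -0.8]
width: 0.0148
```

step_arm:
  increments: "0 0 0.5 0 0 0;0 0 0.5 0 0 0;0 0 0 0 0 0;0 0 0 0 0 0"

```text
time: 8.9
tool_pos: [0.6267, 0.0141, 0.1592]
ee_rot: [3.141, 0.0, -0.001]
wrist_force: [0.5, -0.2, -1.4]
width: 0.0145
```

Run:
```python
from h import *
o=get_obs();p=snapshot("wrist")[:,:,::-1];t=snapshot("scene")[:,:,::-1]
cv2.imwrite("pics/w6.png",np.hstack([cv2.resize(p[0:300,170:470],(400,400)),cv2.resize(t[140:340,280:480],(400,400))]))
cv2.imwrite("pics/w6full.png",p)
print(o["tool_pos"],o["ee_rot"],o["width"],o["wrist_force"])
```

```text
[0.62674967 0.01407662 0.15915888] [ 3.14149996e+00  4.79671948e-04 -1.29588537e-03] 0.014541876469357725 [ 0.54439858 -0.17854944 -1.36055257]
```

View pics/w6.png

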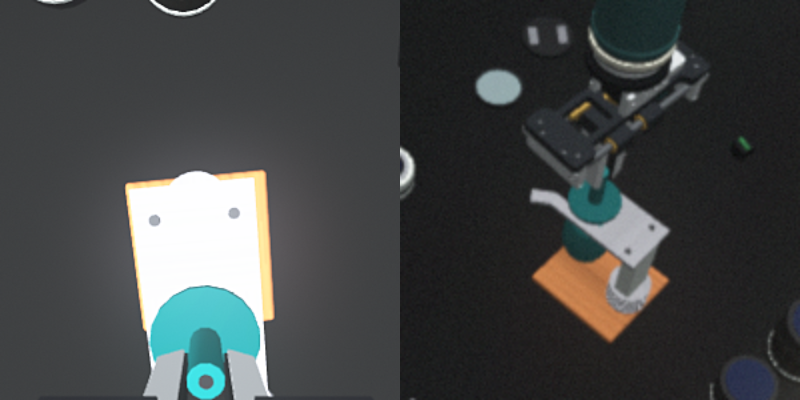

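Neck is in the slot, collar above the clip and bulb below it. Lowering slowly to contact.

step_arm:
  increments: "0 0 0.2 0 0 0;0 0 0.15 0 0 0;0 0 0.1 0 0 0;0 0 0 0 0 0;0 0 0 0 0 0"

```text
time: 9.5
tool_pos: [0.6274, 0.0141, 0.1547]
ee_rot: [3.141, 0.0, -0.001]
wrist_force: [-0.9, -0.9, -0.7]
width: 0.015
```

step_arm:
  increments: "0 0 0.05 0 0 0;0 0 0 0 0 0;0 0 0 0 0 0"

```text
time: 9.8
tool_pos: [0.6275, 0.0141, 0.1544]
ee_rot: [3.142, -0.0, -0.001]
wrist_force: [-0.4, 0.2, -0.6]
width: 0.0148
```

step_arm:
  increments: "0 0 0.05 0 0 0;0 0 0 0 0 0;0 0 0 0 0 0"

```text
time: 10.1
tool_pos: [0.6276, 0.0142, 0.1543]
ee_rot: [-3.142, -0.001, -0.001]
wrist_force: [-0.6, 0.3, 2.2]
width: 0.0151
```

step_arm:
  increments: "0 0 0.05 0 0 0;0 0 0 0 0 0;0 0 0 0 0 0"

```text
time: 10.4
tool_pos: [0.6276, 0.0143, 0.1543]
ee_rot: [-3.141, -0.001, -0.001]
wrist_force: [-1.0, 1.2, 4.8]
width: 0.0151
```

Contact is at the predicted height (TCP 0.1543, upward force about 5 N). Releasing.

step_arm:
  increments: "0 0 0 0 0 0;0 0 0 0 0 0;0 0 0 0 0 0;0 0 0 0 0 0;0 0 0 0 0 0"
  claw: -0.3

```text
time: 10.9
tool_pos: [0.6272, 0.014, 0.1528]
ee_rot: [3.141, 0.001, -0.001]
wrist_force: [-0.0, 0.7, -0.1]
width: 0.052
```

step_arm:
  increments: "0 0 0 0 0 0;0 0 -1 0 0 0;0 0 -2 0 0 0;0 0 -3 0 0 0;0 0 -3 0 0 0"

```text
time: 11.4
tool_pos: [0.6272, 0.0141, 0.2447]
ee_rot: [3.142, 0.0, -0.001]
wrist_force: [0.2, -0.0, 0.6]
width: 0.0611
```

step_arm:
  increments: "-4 0 0 0 0 0;-4 0 0 0 0 0;-4 0 0 0 0 0;-4 0 0 0 0 0;-4 0 0 0 0 0"

```text
time: 11.9
tool_pos: [0.426, 0.0144, 0.2442]
ee_rot: [3.141, -0.002, -0.001]
wrist_force: [-0.1, -0.3, -0.1]
width: 0.0609
```

step_arm:
  increments: "-4 0 0 0 0 0;-4 0 0 0 0 0;0 0 0 0 0 0;0 0 0 0 0 0;0 0 0 0 0 0"

```text
time: 12.4
tool_pos: [0.3483, 0.0144, 0.2437]
ee_rot: [3.141, -0.001, -0.001]
wrist_force: [0.3, 0.9, 0.2]
width: 0.0614
```

Run:
```python
from h import *
o=get_obs();p=snapshot("top")[:,:,::-1];t=snapshot("scene")[:,:,::-1]
cv2.imwrite("pics/f.png",np.hstack([cv2.resize(p[130:330,160:360],(400,400)),cv2.resize(t[140:340,240:440],(400,400))]))
cv2.imwrite("pics/ftop.png",p);cv2.imwrite("pics/fscene.png",t)
print(o["time"],o["tool_pos"],o["width"],o["wrist_force"])
```

```text
12.4 [0.34833027 0.01438318 0.24368321] 0.061425716452382845 [0.26863402 0.94206938 0.20834509]
```

View pics/f.png

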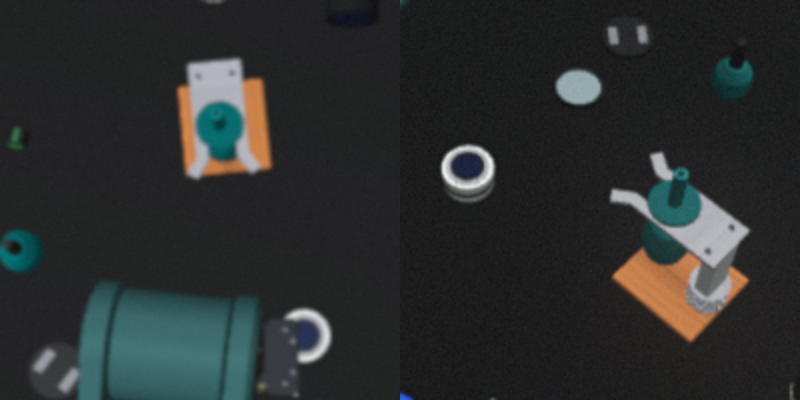

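Blower hangs in the clip by its collar, tip at top (268.5,187.5) and scene (380.5,226.5); the filter and teleconverter look unmoved. One numeric check, then hand in.

Run:
```python
from h import *
S,T=cam("scene"),cam("top")
p,g=tri(S,(380.5,226.5),T,(268.5,187.5));print("tip",p.round(4),g.round(4))
a=cv2.imread("pics/scene0.png");b=cv2.imread("pics/fscene.png")
for n,(u,v) in {"filter":(329,184),"tele":(274,227)}.items():
    f=lambda i:np.float32(cv2.cvtColor(i[v-22:v+22,u-22:u+22],cv2.COLOR_BGR2GRAY))
    print(n,cv2.phaseCorrelate(f(a),f(b)))
close_job()
```

```text
tip [0.6244 0.0161 0.1956] 0.0044
filter ((0.4779945206541818, 0.37305715209749835), 1.011591160621172)
tele ((0.5056326426406521, 0.5027656099901208), 0.8813253638185101)
the job is handed in; nothing more can be done
```

The tall teal blower is hanging in the lens holder's clip by its collar. The gripper has let go and is clear of it, and I handed the job in at about 12.5 s.

- **Grasp:** my first close failed because I lifted before the slow fingers had gripped. The blower hadn't moved, so I went back down and gripped it properly.
- **Hanging:** I felt contact while lowering at the predicted height, with about 5 N at the wrist. The nozzle tip then measured (0.624, 0.016, 0.196), against about (0.6275, 0.013, 0.200) expected. The two camera rays miss each other by 4.4 mm, so this agrees only to within measurement error. It looks upright in both views.
- **Filter and teleconverter:** both look unmoved in the last view. The numeric check showed the same shift of about 0.5 px (about 1 mm) for both. I take that as noise or a bias in the method, because I noticed no contact with either of them, but I did not check it separately.

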